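# Kit the castor service tray and hold it out

## Robot

A 6-joint arm with a two-finger parallel gripper is mounted at the origin on the work surface. World frame = base frame: x ahead of the robot, y to its left, z up, the work surface at z = 0. Lengths are in m, angles in rad, forces in N, time in s.
With the tool pointing down it reaches from about 0.25 to 0.775 m from the base axis. Payload 4 kg.
Tool frame: the origin (TCP) lies at the very end of the fingers, on their centre line; the grasp point (between the pads) lies 19 mm behind it; z points along the fingers, y is the line along which they close (so a half turn about z gives the same grasp; the last joint's range is limited). The gripper opens to 94 mm and grips with 3 to 60 N. Pads are 16 mm wide; open, the fingers measure 119 mm over their backs; the gripper's body (75 mm by 177 mm) begins 78 mm behind the grasp point.
Start: joints at [-1.26, 0.087, 1.371, -0, 1.684, -0.103], TCP at [0.221, -0.504, 0.206] pointing down, gripper open.
Joint ranges: [-3.1, 3.1], [-0.76, 2.03], [0.27, 2.55], [-1.08, 4.22], [0.17, 2.65], [-2.57, 2.57]. Speed limits (rad/s): [2.79, 2.79, 3.14, 3.14, 3.14, 3.14].

## Interface

Orientations are given as [roll, pitch, yaw] about the fixed x, y, z axes, in that order (R = Rz(yaw) Ry(pitch) Rx(roll)).
In Python, from bench import robot gives the robot as it stands. The module is installed in compiled form; this text tells all that it offers.
- The arm moves only by the tool move_arm, never from a script. Its argument "deltas" is one flat list of numbers, 7 for each row, row after row: the turn, a rotation vector about the tool's x, y, z in rad, then the shift along the tool's x, y, z in cm, then the closure, from -1 (fully open) to 1 (shut). A call has 1 to 8 rows; each row is the pose to reach, as a shift and turn from the pose commanded when the call began, along the tool's axes at that moment; what a row does not reach only later rows make up. A row lasts 1/10 s, in which the tool goes at most 50 mm and 8.59 degrees, less where a joint would pass 70% of its speed; a pose out of reach is approached as far as the arm can. A call with a gripper value outside its range is refused whole. The fingers move at their own pace and stop on an object; the grip force is fixed at half the most. Time passes only in rows, so rows that repeat a pose let the fingers close. It gives the time, the measured TCP pose, the force, the opening and the grip force at its end, in the units of the state.
- robot.get_obs(): the state, without advancing time (a new reading comes with each control period).
- robot.snapshot(name): name is "side" or "top" or "wrist"; returns a dict with "image" (400x640x3 uint8, red, green, blue), "depth" (400x640 float32, m along the optical axis (not along the pixel's ray), 0 where there is no reading), "fov_y" (degrees; the focal length in pixels is half the picture's height over the tangent of half this angle, whatever the lens; pixels are square), "cx", "cy" (the principal point, pixels), "D" ([k1, k2, p1, p2, k3] as OpenCV has them; the pictures are not rectified), "origin" and "orientation" of the camera in the world; the wrist camera has in their place "T_tool_cam" (4x4, takes a point from camera to tool coordinates, whose origin is the TCP and whose axes are the flange's). Camera axes: x right, y up, looking along -z (the intrinsics and any distortion apply to the point x, -y, -z); pixel columns grow to the right and rows downward; lengths in m; the calibration is good to about 2 mm. A picture is of the moment at which its call begins: read the wrist's pose just before it.
- robot.close_job(): hands the job in; it is judged then, once.
The state is a dict: "time": time; "joint_positions": joint angles; "qvel": joint speeds; "joint_torque": joint torques, N m; "tool_pos": TCP position; "ee_rot": TCP orientation; "wrist_force": force on the tool from outside, world axes, zero at the start; "wrist_torque": the same for the moment, N m; "width": finger opening in m; "finger_force": force on a finger pad.
Only numpy, scipy, OpenCV 4.12 (cv2) and the standard library are available. Lean on these libraries where they do the work, as an engineer would, in place of code of your own. Each camera call takes 0.05 s, during which the arm holds its last target. There are 200 camera calls.

## Task

Kit the service tray for the trolley's castors: pick up the loose wheel bearing, set it in the round pocket of the two-lobed tray and press down on it with the fingers so that it sits flush. Then take the tray by its waist, lift it clear of the board and, once it is up, give it a quarter turn in the air so that its dish end points to the far edge of the board (the edge away from the robot) with the tray square to the board, keeping the tray level and the loose steel ball quietly in the middle of its dish all the while. Finish while holding the tray out like that for me to take, level and still over the board and at least 10 cm above it; do not put it down or let go, and leave the other things on the board where they lie.

Things in the scene. Friction and masses are not known exactly. Their poses are not given: they have to be found in the camera images.
- board: Square bamboo board, 460 x 460 x 15 mm, fixed on the trolley top. Origin at the centre of its underside, so its upper face is 15 mm above the origin. Its x axis points to its far edge (away from the robot, within about 10 degrees), y to the left, z up.
- far_side (a point): Point on the board's upper face, 170 mm along the board's x axis from its centre and 60 mm short of the middle of its far edge; it shows which way the far edge lies, where the dish end must point at the end.
- tray: Loose grey plastic tray on the board, 195 mm long, 18 mm high, about 135 g: a large round lobe (84 mm) with the dish and a small one (58 mm) with the pocket, joined by a straight waist. Origin: middle of the waist, on the underside; x points along the tray to the dish end, z up. At the start it lies crosswise, dish end to the left (x axis within 25 degrees of the board's y axis).
- waist (a point): Middle of the tray's waist, 9 mm above the tray's underside; axes as the tray's. The waist is 26 mm wide (along y) and 18 mm high with upright sides, free for fingers over 44 mm of its length (22 mm either way along x). The loaded tray balances within 12 mm of here.
- dish_mid (a point): Where the ball's centre sits when the ball rests in the middle of the dish: 64 mm along x from the tray's origin, 18.6 mm above its underside. The dish is a round hollow, 74 mm wide, 9 mm deep, sloping 8 degrees near the middle and 18 degrees further out. The ball is in the middle within 10 mm; it must never run more than 20 mm off.
- pocket_seat (a point): Where the bearing's centre sits when the bearing is fully home: 60 mm along -x from the tray's origin, 11 mm above its underside. The pocket is a round blind recess in the top of the tray, 35 mm wide, 14 mm deep (floor 4 mm above the underside), its mouth chamfered by 2.5 mm.
- bearing: Loose sealed wheel bearing, a steel disc with black seals, 32 mm diameter, 14 mm thick, about 45 g, lying flat on the board on the robot's side of the tray; a cap closes its bore, so its top is one flat face. Origin at its centre, z along its axis. It drops in the pocket with 1.5 mm to spare all round; its top ends flush with the tray, so fingers must let go early, then press it home.
- ball_center (a point): Centre of the loose steel ball, 19 mm diameter, 28 g, that lies in the dish of the tray.
- socket_case: Bystander: closed stainless steel socket set case with a press button latch, 110 x 200 x 45 mm, 1.3 kg, lying on the far right of the board. Origin at the centre of its underside.
- bottle_cage: Bystander: green bottle cage lying on its back on the far left of the board, about 80 x 135 x 75 mm (75 mm high). Origin at the middle of its underside.
- tire_lever: Bystander: blue plastic tire lever, 115 x 17 x 7 mm, lying near the left edge of the board. Origin at the middle of its underside, x along it.
- valve_extender: Bystander: slim aluminium valve extender, 54 mm long, 9 mm thick, lying near the right edge of the board. Origin at the middle of its underside, x along it.

How it is judged:
On the way, in this order (a step that is already met when the one before it is completed fails the run):
1. the bearing is pressed down by the fingers, flush in the pocket, while the tray stands on the board (distance between bearing and pocket_seat below 0.003 m and z of bearing in the frame of pocket_seat below 0.0015 m and angle between the z axis of bearing and the z axis of tray, either way round below 0.08 rad and contact force between the fingers and bearing above 2 N and z of tray in the frame of board below 0.02 m), for 0.05 s.
2. the tray is lifted clear of the board, level, before it is turned (z of tray in the frame of board above 0.045 m and angle between the x axis of tray and the x axis of board, either way round above 0.7 rad and angle between tray's own z axis and vertical below 0.12 rad and contact force between the fingers and tray above 1 N), for 0.05 s.
At the end, for the whole second after the job is handed in: The fingers alone hold the tray still over the board (middle within 15 cm of its centre, underside 9.5 cm or more above it), level within 5.5 degrees, square within 8.5 degrees, dish end to the far edge; ball within 10 mm of the dish middle; bearing in its pocket, flush within 1.5 mm (z of tray in the frame of board above 0.11 m and horizontal distance between tray and board below 0.15 m and angle between the x axis of tray and the x axis of board, either way round below 0.15 rad and x of far_side in the frame of tray above 0.02 m and angle between tray's own z axis and vertical below 0.1 rad and linear speed of tray below 0.02 m/s and angular speed of tray below 0.15 rad/s and contact force between the fingers and tray above 1 N and contact force between tray and board below 0.05 N and distance between ball_center and dish_mid below 0.01 m and distance between bearing and pocket_seat below 0.003 m and z of bearing in the frame of pocket_seat below 0.0015 m); the arm keeps its last pose, push and grip.
It fails at once if the ball runs more than 20 mm from the middle of the dish (distance between ball_center and dish_mid above 0.02 m).
It fails at once if the tray is tipped by more than 11 degrees (angle between tray's own z axis and vertical above 0.2 rad).
It fails at once if a bystander is moved by more than 20 mm (distance of any of socket_case, bottle_cage, tire_lever, valve_extender from where it was at the start of the episode above 0.02 m).
It also fails if it takes over 64 s, if anything falls off the work surface, if the arm or the gripper's body presses on something with over 40 N, if the wrist force passes 120 N, or if a joint passes its speed limit or range.

## Working session

There is one attempt and no reset: what is moved stays moved. The work goes in short steps, Python scripts to look and compute and a tool call to move; the robot and the scene stay as the last step left them, time stands still between calls to the robot, and variables do not carry over. Pictures are saved under pics/ and viewed, at most 11 in all, crops included, and the job is handed in when it is done.

Besides the shell and the picture viewer there is one more tool, called after "Emit:" as name(argument=value, ...) on one line, values as JSON. move_arm: Moves the arm, as the interface text tells. Its arguments: {"type":"object","properties":{"deltas":{"type":"array","items":{"type":"number"}}},"required":["deltas"]}

```bash
mkdir -p pics
cat > h.py <<'E'
import numpy as np, cv2
from scipy.spatial.transform import Rotation as R
from bench import robot
def shot(n):
    o=robot.get_obs(); s=robot.snapshot(n)
    s['o']=o
    f=200/np.tan(np.radians(s['fov_y'])/2)
    s['K']=np.array([[f,0,s['cx']],[0,f,s['cy']],[0,0,1.]])
    if n=='wrist':
        T=np.eye(4);T[:3,:3]=R.from_euler('xyz',o['ee_rot']).as_matrix();T[:3,3]=o['tool_pos']
        s['T']=T@np.array(s['T_tool_cam'])
    else:
        T=np.eye(4);q=np.array(s['orientation'])
        T[:3,:3]=q if q.shape==(3,3) else R.from_euler('xyz',q).as_matrix() if q.size==3 else R.from_quat(q).as_matrix()
        T[:3,3]=s['origin'];s['T']=T
    return s
def rays(s,px):
    px=np.asarray(px,float).reshape(-1,1,2)
    u=cv2.undistortPoints(px,s['K'],np.array(s['D'],float)).reshape(-1,2)
    d=np.c_[u[:,0],-u[:,1],-np.ones(len(u))]@s['T'][:3,:3].T
    return s['T'][:3,3],d
def toplane(s,px,z):
    o,d=rays(s,px); return o+d*((z-o[2])/d[:,2])[:,None]
def depthpts(s,px):
    px=np.asarray(px,float).reshape(-1,2); o,d=rays(s,px)
    z=s['depth'][px[:,1].astype(int),px[:,0].astype(int)]
    return o+d*z[:,None]
def save(s,name): cv2.imwrite('pics/'+name,s['image'][:,:,::-1])
E
python3 - <<'E'
from h import *
np.set_printoptions(precision=4,suppress=True)
for n in('top','side'):
    s=shot(n);save(s,n+'0.png');print(n,s['origin'],s['orientation'],s['fov_y'],s['cx'],s['cy'],s['D'])
print(robot.get_obs())
s=robot.snapshot('wrist');print(s['T_tool_cam'])
E
```

```text
top [0.4637 0.0123 0.837 ] [ 0.2012  0.0001 -1.6456] 47.56529003001068 325.3800363942069 197.24057336889217 [-0.1182  0.      0.      0.      0.    ]
side [ 0.2107 -0.4496  0.4902] [ 0.9699 -0.0053 -0.7443] 46.17412151898634 313.71898670909945 193.75464277178096 [-0.0655  0.      0.      0.      0.    ]
{'time': 0.1, 'joint_positions': array([-1.2601,  0.0879,  1.3721, -0.    ,  1.6836, -0.1031]), 'qvel': array([-0.0012, -0.0018, -0.0034,  0.    ,  0.0015,  0.0018]), 'joint_torque': array([  0.0016, -34.1253, -30.3302,   0.0719,   0.0305,  -0.0001]), 'tool_pos': array([ 0.221 , -0.5031,  0.2045]), 'ee_rot': array([-3.1396, -0.0002,  0.4138]), 'wrist_force': array([-0.0937, -1.5561, -0.6651]), 'wrist_torque': array([-0.016 , -0.0246,  0.0635]), 'finger_force': 0.0, 'width': 0.09364595151435358}
[[ 0.0008  0.9695  0.245   0.0725]
 [ 1.     -0.0007 -0.0008  0.0014]
 [-0.0006  0.245  -0.9695 -0.1784]
 [ 0.      0.      0.      1.    ]]
```

View pics/top0.png

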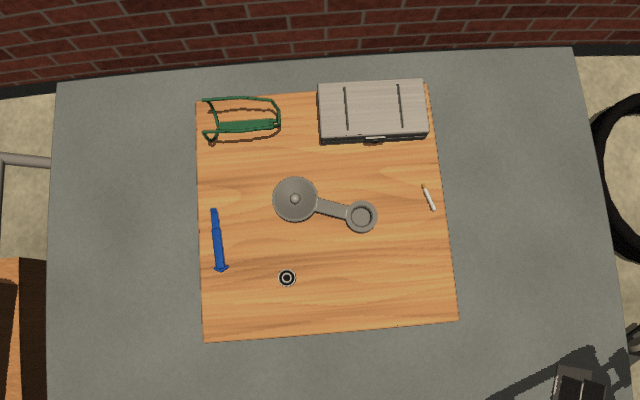

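View pics/side0.png

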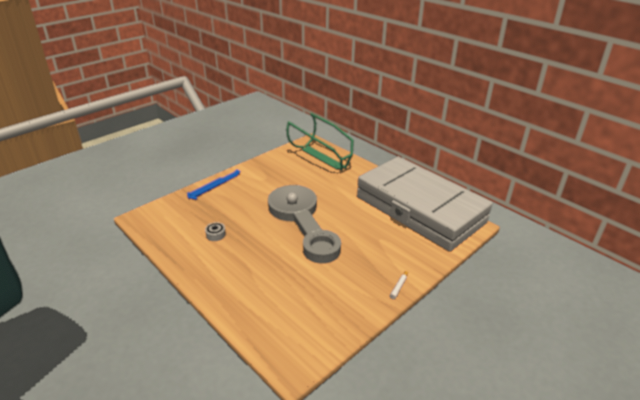

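The top view shows the dish and ball at about (295,199), the pocket at (361,216), the bearing at (287,278), and the board's near corners at (204,342) and (458,321). The side view agrees with this. Next I'll measure these points.

Run:
```python
from h import *
np.set_printoptions(precision=4,suppress=True)
s=shot('top'); g=cv2.cvtColor(s['image'],cv2.COLOR_RGB2HSV)
print('depth pts board/table/tray',depthpts(s,[(240,300),(330,270),(120,200),(329,208),(287,278),(361,230)]))
sat=g[:,:,1]
m=((sat<60)).astype(np.uint8)
m[:, :200]=0;m[:,450:]=0;m[:150]=0;m[310:]=0
n,l,st,c=cv2.connectedComponentsWithStats(m)
for i in range(1,n):
    if st[i,4]>60: print(i,st[i],c[i])
# board: saturated orange
b=((g[:,:,0]>8)&(g[:,:,0]<25)&(sat>70)).astype(np.uint8); b[:70]=0;b[:,:150]=0
b=cv2.morphologyEx(b,cv2.MORPH_CLOSE,np.ones((25,25)))
cs=max(cv2.findContours(b,0,2)[0],key=cv2.contourArea)
cn=cv2.approxPolyDP(cs,12,True).reshape(-1,2);print(cn);print(toplane(s,cn,0.015))
# tray component
i=l[208,330]; t=(l==i).astype(np.uint8)
full=cv2.morphologyEx(t,cv2.MORPH_CLOSE,np.ones((5,5)))
cs=max(cv2.findContours(full,0,1)[0],key=cv2.contourArea).reshape(-1,2)
P=toplane(s,cs,0.033)[:,:2]
for pc,r in(((295,199),.042),((361,216),.029)):
    c0=toplane(s,[pc],.033)[0,:2]
    for _ in range(20):
        # circle fit on outline points near radius
        d=np.linalg.norm(P-c0,axis=1);q=P[abs(d-r)<.006]
        A=np.c_[2*q,np.ones(len(q))];x=np.linalg.lstsq(A,(q**2).sum(1),rcond=None)[0];c0=x[:2]
    print('lobe',c0,np.sqrt(x[2]+c0@c0),len(q))
print('pocket/bearing guess',toplane(s,[(361,216)],.033),toplane(s,[(287,278)],.029))
i=l[270,287]
```

```text
depth pts board/table/tray [[ 0.4556  0.1662  0.0128]
 [ 0.4972  0.0015  0.0168]
 [ 0.658   0.3948  0.0005]
 [ 0.6071 -0.005   0.0322]
 [ 0.4882  0.0779  0.0335]
 [ 0.563  -0.0588  0.033 ]]
1 [437 150  13  87 568] [445.2993 179.5968]
2 [ 272  177  105   56 2830] [318.458  205.0823]
3 [424 189  12  22  79] [429.481  199.6203]
23 [278 270  18  16 219] [286.5434 277.6347]
[[426  83]
 [427 134]
 [321 143]
 [317  90]
 [196 101]
 [204 342]
 [458 320]]
[[ 0.8458 -0.2158  0.015 ]
 [ 0.7398 -0.2039  0.015 ]
 [ 0.7363  0.0002  0.015 ]
 [ 0.8456  0.0002  0.015 ]
 [ 0.8422  0.2388  0.015 ]
 [ 0.386   0.2337  0.015 ]
 [ 0.3902 -0.2195  0.015 ]]
lobe [0.6285 0.0548] 0.04110957793965413 122
lobe [ 0.5886 -0.0592] 0.02848566040370618 85
pocket/bearing guess [[ 0.5882 -0.0611  0.033 ]] [[0.4883 0.0783 0.029 ]]
```

```bash
cat >> h.py <<'E'
def delta(p,yaw):
    """turn and shift (cm) in tool axes from the measured pose to a tool-down pose"""
    o=robot.get_obs(); A=R.from_euler('xyz',o['ee_rot']); B=R.from_euler('xyz',[np.pi,0,yaw])
    print('at',np.round(o['tool_pos'],4),np.round(o['ee_rot'],4),'t',round(o['time'],2),'w',round(o['width'],4),'F',np.round(o['wrist_force'],2))
    print('->',np.round((A.inv()*B).as_rotvec(),4),np.round(A.inv().apply(np.array(p)-o['tool_pos'])*100,2))
E
python3 -c "
from h import *
delta([.53,.03,.22],1.234)"
```

```text
at [ 0.221  -0.5033  0.2048] [-3.1403e+00 -1.0000e-04  4.1380e-01] t 0.2 w 0.0937 F [ 0.18 -0.74 -0.2 ]
-> [-1.200e-03 -7.000e-04 -8.202e-01] [ 49.73 -36.4   -1.47]
```

Emit:
move_arm(deltas=[0,0,-0.82,49.7,-36.4,-1.5,-0.2,0,0,-0.82,49.7,-36.4,-1.5,-0.2,0,0,-0.82,49.7,-36.4,-1.5,-0.2,0,0,-0.82,49.7,-36.4,-1.5,-0.2,0,0,-0.82,49.7,-36.4,-1.5,-0.2,0,0,-0.82,49.7,-36.4,-1.5,-0.2,0,0,-0.82,49.7,-36.4,-1.5,-0.2,0,0,-0.82,49.7,-36.4,-1.5,-0.2])

```text
time: 1.0
tool_pos: [0.422, -0.1556, 0.2153]
ee_rot: [3.141, 0.0, 1.234]
wrist_force: [0.5, -1.1, 0.3]
width: 0.0565
finger_force: 0.0
```

```bash
python3 -c "
from h import *
delta([.53,.03,.22],1.234)"
```

```text
at [ 0.422  -0.1556  0.2153] [3.1410e+00 2.0000e-04 1.2335e+00] t 1.0 w 0.0565 F [ 0.5  -1.14  0.33]
-> [ 0.0006  0.0002 -0.0005] [21.09  4.05 -0.47]
```

Emit:
move_arm(deltas=[0,0,0,21,4,-0.5,-0.2,0,0,0,21,4,-0.5,-0.2,0,0,0,21,4,-0.5,-0.2,0,0,0,21,4,-0.5,-0.2,0,0,0,21,4,-0.5,-0.2,0,0,0,21,4,-0.5,-0.2])

```text
time: 1.6
tool_pos: [0.529, 0.0289, 0.2195]
ee_rot: [-3.14, 0.001, 1.237]
wrist_force: [0.2, -0.8, 0.1]
width: 0.0565
finger_force: 0.0
```

```bash
python3 -c "
from h import *
s=shot('wrist');save(s,'w1.png');np.savez('w1.npz',**{k:s[k] for k in('image','depth','K','D','T')})
delta([.53,.03,.22],1.234)
print(s['fov_y'],s['D'])"
```

```text
at [0.5284 0.0274 0.2197] [-3.1405e+00  1.4000e-03  1.2352e+00] t 1.65 w 0.0563 F [-0.21 -0.33 -0.19]
-> [-0.001   0.0014  0.0012] [ 0.29  0.06 -0.03]
70.33941484122158 [-0.03730547  0.          0.          0.          0.        ]
```

View pics/w1.png

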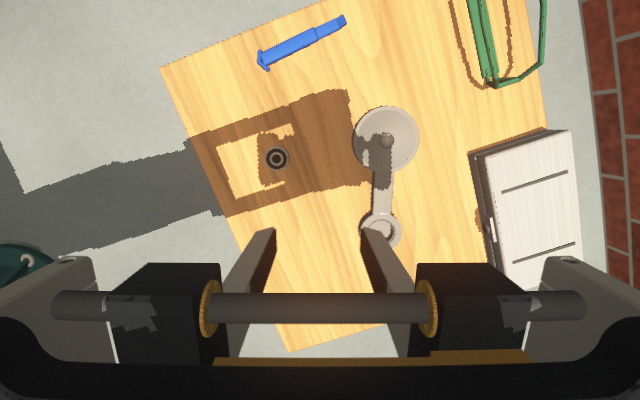

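The bearing is at (277,159), the dish and ball at about (386,139), and the pocket at about (381,230), partly behind a finger.

Run:
```python
from h import *
np.set_printoptions(precision=4,suppress=True)
s=dict(np.load('w1.npz'))
g=cv2.cvtColor(s['image'],cv2.COLOR_RGB2HSV)
y0,x0=138,255; c=g[y0:181,x0:300]
m=((c[:,:,1]<90)).astype(np.uint8)
n,l,st,ce=cv2.connectedComponentsWithStats(m); i=1+np.argmax(st[1:,4])
cs=max(cv2.findContours((l==i).astype(np.uint8),0,1)[0],key=cv2.contourArea)
(cx,cy),r=cv2.minEnclosingCircle(cs); print('bearing px',cx+x0,cy+y0,r,st[i])
print(toplane(s,[(cx+x0,cy+y0)],.029),'diam',np.linalg.norm(toplane(s,[(cx+x0-r,cy+y0)],.029)-toplane(s,[(cx+x0+r,cy+y0)],.029)))
print(toplane(s,[(386,139)],.0336+.004),toplane(s,[(383,228)],.033),depthpts(s,[(277,159),(300,230)]))
cv2.imwrite('pics/c1.png',cv2.resize(s['image'][100:260,240:440,::-1],None,fx=4,fy=4)[:600])
```

```text
bearing px 276.47297286987305 158.07770347595215 12.17617416381836 [ 10   9  24  24 146]
[[0.4924 0.0807 0.029 ]] diam 0.03149956272549605
[[0.631  0.0587 0.0376]] [[ 0.596  -0.0544  0.033 ]] [[ 0.4926  0.0794  0.0286]
 [ 0.4849 -0.0263  0.0139]]
```

```bash
python3 -c "
from h import *
delta([.4905,.080,.10],1.234)"
```

```text
at [0.5284 0.0274 0.2197] [-3.1405e+00  1.4000e-03  1.2352e+00] t 1.65 w 0.0563 F [-0.21 -0.33 -0.19]
-> [-0.001   0.0014  0.0012] [ 3.73 -5.3  11.97]
```

Emit:
move_arm(deltas=[0,0,0,3.7,-5.3,8,-0.2,0,0,0,3.7,-5.3,12,-0.2,0,0,0,3.7,-5.3,12,-0.2,0,0,0,3.7,-5.3,12,-0.2,0,0,0,3.7,-5.3,12,-0.2])

```text
time: 2.15
tool_pos: [0.491, 0.0782, 0.1009]
ee_rot: [3.141, 0.001, 1.232]
wrist_force: [0.4, 0.1, 0.0]
width: 0.0566
finger_force: 0.0
```

Run:
```python
from h import *
s=shot('wrist');save(s,'w2.png');np.savez('w2.npz',**{k:s[k] for k in('image','depth','K','D','T')})
delta([.4905,.08,.022],1.234)
# expected px of TCP axis
K=s['K'];g=cv2.cvtColor(s['image'],cv2.COLOR_RGB2HSV)
Ti=np.linalg.inv(s['T'])
def proj(p):
    q=Ti[:3,:3]@np.array(p)+Ti[:3,3]; return cv2.projectPoints(np.array([[q[0],-q[1],-q[2]]]),np.zeros(3),np.zeros(3),K,np.array(s['D'],float))[0].ravel()
print(proj([.4905,.08,.029]),proj([.5895,-.0575,.033]))
```

```text
at [0.4925 0.0783 0.1026] [ 3.1376e+00 -7.0000e-04  1.2318e+00] t 2.2 w 0.0562 F [ 0.25  0.18 -0.22]
-> [ 0.004  -0.0007 -0.0022] [ 0.09 -0.28  8.06]
[314.37081981 209.19611377] [453.66947172 303.48484842]
```

View pics/w2.png

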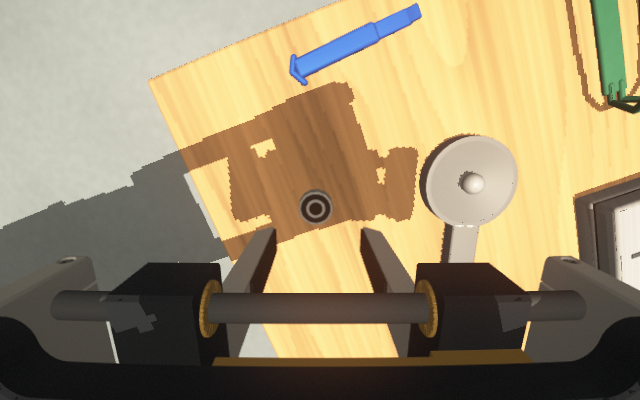

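The bearing's top is at about (316,207), which is 3 mm left and forward of the tool axis. I'll go down and grip it by its upper 8 mm.

Emit:
move_arm(deltas=[0,0,0,0.3,-0.15,4,-0.2,0,0,0,0.3,-0.15,7,-0.2,0,0,0,0.3,-0.15,7.9,-0.2,0,0,0,0.3,-0.15,7.9,-0.2,0,0,0,0.3,-0.15,7.9,-0.2])

```text
time: 2.7
tool_pos: [0.4929, 0.0828, 0.0238]
ee_rot: [3.137, -0.002, 1.233]
wrist_force: [0.6, 0.7, -0.6]
width: 0.0564
finger_force: 0.0
```

```bash
python3 -c "
from h import *
for i in range(3): delta([.4925,.0810,.021],1.234); robot.snapshot('top')"
```

```text
at [0.4929 0.0828 0.0238] [ 3.1372e+00 -1.6000e-03  1.2330e+00] t 2.7 w 0.0564 F [ 0.65  0.69 -0.61]
-> [ 0.0044 -0.0016 -0.001 ] [-0.18  0.02  0.28]
at [0.4929 0.0829 0.024 ] [ 3.1368e+00 -1.8000e-03  1.2332e+00] t 2.75 w 0.0561 F [ 0.9  -0.5   0.45]
-> [ 0.0048 -0.0018 -0.0008] [-0.19  0.02  0.3 ]
at [0.4927 0.083  0.0238] [ 3.1370e+00 -1.7000e-03  1.2334e+00] t 2.8 w 0.0561 F [ 1.   -0.7   0.51]
-> [ 0.0046 -0.0017 -0.0006] [-0.2   0.05  0.28]
```

Emit:
move_arm(deltas=[0.004,-0.002,0,-0.1,0,0.25,-0.2,0.004,-0.002,0,-0.1,0,0.25,-0.2,0.004,-0.002,0,-0.1,0,0.25,1,0.004,-0.002,0,-0.1,0,0.25,1,0.004,-0.002,0,-0.1,0,0.25,1,0.004,-0.002,0,-0.1,0,0.25,1,0.004,-0.002,0,-0.1,0,0.25,1,0.004,-0.002,0,-0.1,0,0.25,1])

```text
time: 3.65
tool_pos: [0.4901, 0.0823, 0.0187]
ee_rot: [-3.137, 0.002, 1.234]
wrist_force: [0.3, 0.2, 0.0]
width: 0.0309
finger_force: 30.0
```

Emit:
move_arm(deltas=[0,0,0,0,0,0,1,0,0,0,0,0,-2,1,0,0,0,0,0,-6,1,0,0,0,0,0,-9,1,0,0,0,0,0,-9,1,0,0,0,0,0,-9,1])

```text
time: 4.25
tool_pos: [0.4908, 0.0823, 0.1088]
ee_rot: [-3.139, 0.002, 1.234]
wrist_force: [-0.9, 0.2, -0.7]
width: 0.0314
finger_force: 30.0
```

```bash
python3 -c "
from h import *
delta([.5895,-.0575,.13],1.234)"
```

```text
at [0.4908 0.0823 0.1088] [-3.1386e+00  1.7000e-03  1.2338e+00] t 4.25 w 0.0314 F [-0.86  0.19 -0.72]
-> [-0.003   0.0017 -0.0002] [-9.93 13.93 -2.14]
```

Emit:
move_arm(deltas=[0,0,0,-12.9,13.9,-2,1,0,0,0,-12.9,13.9,-2,1,0,0,0,-12.9,13.9,-2,1,0,0,0,-12.9,13.9,-2,1,0,0,0,-12.9,13.9,-2,1,0,0,0,-12.9,13.9,-2,1])

```text
time: 4.85
tool_pos: [0.5779, -0.0857, 0.1255]
ee_rot: [-3.132, 0.002, 1.232]
wrist_force: [0.0, 0.7, -0.7]
width: 0.031
finger_force: 30.0
```

Run:
```python
from h import *
s=shot('wrist');save(s,'w3.png');np.savez('w3.npz',**{k:s[k] for k in('image','depth','K','D','T','T_tool_cam')})
delta([.5895,-.0575,.06],1.234)
```

```text
at [ 0.5778 -0.0847  0.1259] [-3.1328e+00  1.9000e-03  1.2336e+00] t 4.9 w 0.0311 F [ 0.05  0.55 -0.66]
-> [-0.0088  0.0019 -0.0005] [2.97 0.27 6.58]
```

View pics/w3.png

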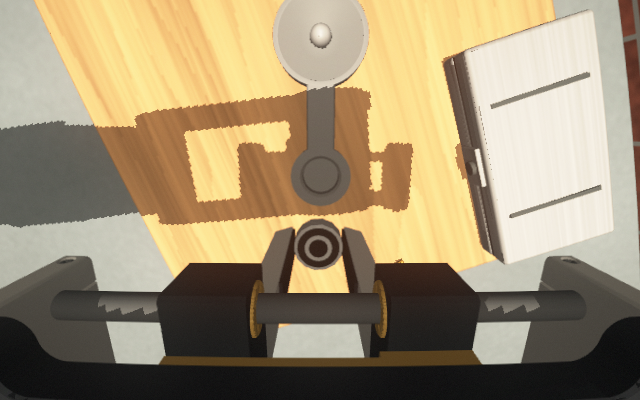

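The bearing is held with its top at about (318,247). The pocket is at about (320,175), the lobe is centred there too, and the ball is at (321,36) in the dish. Next I'll get the pocket's offset from the bearing in tool axes.

Run:
```python
from h import *
np.set_printoptions(precision=4,suppress=True)
s=dict(np.load('w3.npz')); s['T']=s['T_tool_cam']   # work in tool axes
im=s['image']; g=cv2.cvtColor(im,cv2.COLOR_RGB2HSV)
m=(g[:,:,1]<75).astype(np.uint8)
n,l,st,ce=cv2.connectedComponentsWithStats(m); i=l[193,300]; print(st[i])
t=cv2.morphologyEx((l==i).astype(np.uint8),cv2.MORPH_CLOSE,np.ones((5,5)))
cs=max(cv2.findContours(t,0,1)[0],key=cv2.contourArea).reshape(-1,2)
P=toplane(s,cs+.0,.093)[:,:2]
for nm,pc,r in(('lobe',(320.5,175),.029),('dish',(321,38),.042)):
    c0=toplane(s,[pc],.093)[0,:2]
    for _ in range(20):
        d=np.linalg.norm(P-c0,axis=1);q=P[abs(d-r)<.003]
        A=np.c_[2*q,np.ones(len(q))];x=np.linalg.lstsq(A,(q**2).sum(1),rcond=None)[0];c0=x[:2]
    print(nm,c0,np.sqrt(x[2]+c0@c0),len(q))
gr=cv2.medianBlur(cv2.cvtColor(im,cv2.COLOR_RGB2GRAY),3)
c=cv2.HoughCircles(gr[140:212,280:362],cv2.HOUGH_GRADIENT,1,20,param1=60,param2=12,minRadius=14,maxRadius=23)
if c is not None:
    c=c[0]+[280,140,0]; print('pocket',c[:2],toplane(s,c[:2,:2],.093))
c=cv2.HoughCircles(gr[215:280,285:352],cv2.HOUGH_GRADIENT,1,20,param1=100,param2=12,minRadius=18,maxRadius=30)
c=c[0]+[285,215,0]; print('bearing',c[:2],toplane(s,c[:2,:2],-.009))
q=depthpts(s,[(318,247),(345,190),(298,190),(320,182)]);print(q)
```

```text
[  273     0    96   206 11346]
lobe [0.029  0.0045] 0.028117686264888045 147
dish [0.1513 0.0042] 0.04138644088247417 204
pocket [[320.5 174.5  19.1]] [[0.0304 0.0047 0.093 ]]
bearing [[318.5 242.5  23.6]] [[ 0.002   0.0025 -0.009 ]]
[[-0.0004  0.0021 -0.0106]
 [ 0.0151  0.0287  0.0935]
 [ 0.0152 -0.0172  0.0929]
 [ 0.0205  0.0043  0.1078]]
```

Emit:
move_arm(deltas=[-0.008,0.002,0,3.0,0.25,0,1,-0.008,0.002,0,3.0,0.25,4,1,-0.008,0.002,0,3.0,0.25,7.5,1,-0.008,0.002,0,3.0,0.25,8,1,-0.008,0.002,0,3.0,0.25,8,1])

```text
time: 5.4
tool_pos: [0.5893, -0.0564, 0.0467]
ee_rot: [-3.141, 0.001, 1.235]
wrist_force: [-0.4, 0.8, -0.2]
width: 0.0313
finger_force: 30.0
```

Run:
```python
from h import *
s=shot('wrist');np.savez('w4.npz',**{k:s[k] for k in('image','depth','K','D','T','T_tool_cam')})
cv2.imwrite('pics/w4.png',cv2.resize(s['image'][100:300,220:420,::-1],None,fx=3,fy=3))
delta([.590,-.0575,.036],1.234)
s['T']=s['T_tool_cam'];print(depthpts(s,[(318,247),(360,200),(280,200),(320,200)]))
```

```text
at [ 0.5909 -0.0571  0.0488] [ 3.1376e+00 -1.0000e-04  1.2350e+00] t 5.45 w 0.0309 F [ 0.22  0.05 -0.86]
-> [ 0.004  -0.0001  0.001 ] [-0.07 -0.08  1.28]
[[-0.00036429  0.00213529 -0.01075297]
 [ 0.01969416  0.03442653  0.0331662 ]
 [ 0.01980804 -0.02690442  0.03256173]
 [ 0.02430428  0.00354333  0.01411826]]
```

View pics/w4.png

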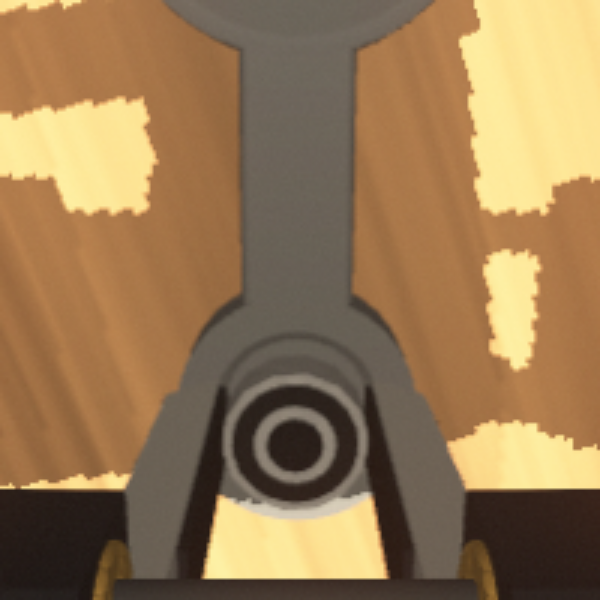

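The bearing is just above the pocket. In the crop, its front edge is at row 373 and the pocket rim's far edge is at row 333, and the two are within 1 mm of each other sideways. Next I'll check the offset along tool x.

Run:
```python
from h import *
np.set_printoptions(precision=4,suppress=True)
s=dict(np.load('w4.npz')); s['T']=s['T_tool_cam']
f=lambda u,v:(220+(u+.5)/3-.5,100+(v+.5)/3-.5)
print('rim far / left / right',toplane(s,[f(297,333),f(224,385),f(370,385)],.0142))
print('bearing front/left/right/back/mid',toplane(s,[f(295,374),f(222,440),f(368,440),f(295,507),f(295,444)],-.0107))
```

```text
rim far / left / right [[ 0.0165  0.0026  0.0142]
 [ 0.0036 -0.0148  0.0142]
 [ 0.0036  0.0201  0.0142]]
bearing front/left/right/back/mid [[ 0.0148  0.0021 -0.0107]
 [ 0.0001 -0.0133 -0.0107]
 [ 0.0001  0.0176 -0.0107]
 [-0.0155  0.0021 -0.0107]
 [-0.0008  0.0021 -0.0107]]
```

Emit:
move_arm(deltas=[0.004,0,0,0,0.05,0.7,1,0.004,0,0,0,0.05,1.3,1,0.004,0,0,0,0.05,1.3,1])

```text
time: 5.75
tool_pos: [0.5916, -0.0582, 0.0353]
ee_rot: [-3.141, 0.0, 1.234]
wrist_force: [-0.6, -0.8, -0.5]
width: 0.0309
finger_force: 30.0
```

Run:
```python
from h import *
s=shot('wrist')
delta([.590,-.0575,.034],1.234)
s['T']=s['T_tool_cam'];print(depthpts(s,[(318,247),(320,200)]))
cv2.imwrite('pics/w5.png',cv2.resize(s['image'][180:300,240:400,::-1],None,fx=4,fy=4))
```

```text
at [ 0.5917 -0.0583  0.0355] [3.1415 0.     1.2335] t 5.8 w 0.0311 F [-0.17 -0.07  0.33]
-> [ 0.0001  0.     -0.0005] [ 0.02 -0.18  0.15]
[[-0.00050308  0.00213575 -0.01041836]
 [ 0.02699039  0.00344614  0.00307882]]
```

View pics/w5.png

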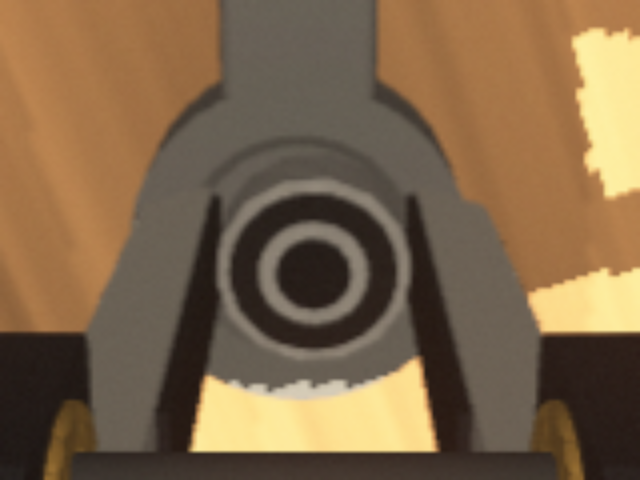

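The bearing is over the mouth, centred at (313,270) in the crop. The rim arc's far edge is at about (306,137), so I'll check the offset again before releasing.

Run:
```python
from h import *
np.set_printoptions(precision=4,suppress=True)
s=dict(np.load('w4.npz')); s['T']=s['T_tool_cam']
f=lambda u,v:(240+(u+.5)/4-.5,180+(v+.5)/4-.5)
print('rim far / left / right, waist l r, lobe l r',toplane(s,[f(306,137),f(210,185),f(405,185),f(221,60),f(377,60),f(140,200),f(460,200)],.003))
print('bearing front/left/right/back/mid',toplane(s,[f(313,179),f(217,268),f(410,268),f(313,358),f(313,270)],-.0107))
```

```text
rim far / left / right, waist l r, lobe l r [[ 0.0175  0.0009  0.003 ]
 [ 0.0091 -0.0153  0.003 ]
 [ 0.0091  0.0176  0.003 ]
 [ 0.0306 -0.013   0.003 ]
 [ 0.0306  0.0125  0.003 ]
 [ 0.0064 -0.0272  0.003 ]
 [ 0.0064  0.0269  0.003 ]]
bearing front/left/right/back/mid [[ 0.0147  0.002  -0.0107]
 [-0.0001 -0.0132 -0.0107]
 [-0.0001  0.0175 -0.0107]
 [-0.0159  0.0021 -0.0107]
 [-0.0005  0.0021 -0.0107]]
```

Emit:
move_arm(deltas=[0,0,0,-0.15,-0.15,0,1,0,0,0,-0.15,-0.15,0,1,0,0,0,-0.15,-0.15,0.2,1,0,0,0,-0.15,-0.15,0.2,1])

```text
time: 6.2
tool_pos: [0.5898, -0.0592, 0.0333]
ee_rot: [3.141, 0.0, 1.234]
wrist_force: [0.3, 0.1, 0.7]
width: 0.0311
finger_force: 30.1
```

Run:
```python
from h import *
s=shot('wrist')
delta([.590,-.0575,.034],1.234)
s['T']=s['T_tool_cam'];print(depthpts(s,[(318,247),(320,198),(318,195)]))
cv2.imwrite('pics/w6.png',cv2.resize(s['image'][180:300,240:400,::-1],None,fx=4,fy=4))
```

```text
at [ 0.5898 -0.0592  0.0334] [3.1414e+00 1.0000e-04 1.2337e+00] t 6.25 w 0.0308 F [-0.34  0.24 -0.23]
-> [ 0.0002  0.0001 -0.0003] [ 0.16 -0.04 -0.06]
[[-0.00045821  0.0021352  -0.01052319]
 [ 0.02887745  0.00342235  0.00080661]
 [ 0.03070099  0.00212457  0.00156098]]
```

View pics/w6.png

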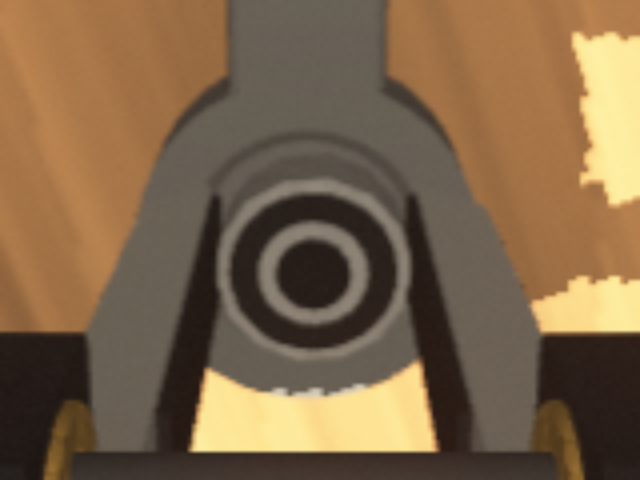

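The rim arc is now symmetric about the bearing (column 312) and the tips are about 1 mm above the tray. I'll release.

Emit:
move_arm(deltas=[0,0,0,0,0,0.05,1,0,0,0,0,0,0.05,0,0,0,0,0,0,0.05,-0.1,0,0,0,0,0,0.05,-0.1,0,0,0,0,0,-3,-0.1,0,0,0,0,0,-3,-0.1])

```text
time: 6.85
tool_pos: [0.5924, -0.0596, 0.0671]
ee_rot: [3.134, -0.001, 1.234]
wrist_force: [1.2, -0.1, 0.2]
width: 0.0521
finger_force: 0.0
```

Run:
```python
from h import *
s=shot('wrist');np.savez('w7.npz',**{k:s[k] for k in('image','depth','K','D','T','T_tool_cam')})
delta([.590,-.0575,.034],1.234)
s['T']=s['T_tool_cam'];print(depthpts(s,[(318,228),(318,234),(318,216),(318,200),(318,190)]))
cv2.imwrite('pics/w7.png',cv2.resize(s['image'][160:280,240:400,::-1],None,fx=4,fy=4))
```

```text
at [ 0.5914 -0.0594  0.0653] [ 3.1368e+00 -6.0000e-04  1.2338e+00] t 6.9 w 0.0515 F [-0.24 -0.52 -0.72]
-> [ 0.0048 -0.0006 -0.0002] [ 0.13 -0.21  3.13]
[[-0.00332069  0.00219102  0.03411082]
 [-0.00866412  0.00219669  0.034931  ]
 [ 0.00619144  0.00218459  0.03540126]
 [ 0.01927338  0.00217265  0.03484896]
 [ 0.02725417  0.00216521  0.03439018]]
```

View pics/w7.png

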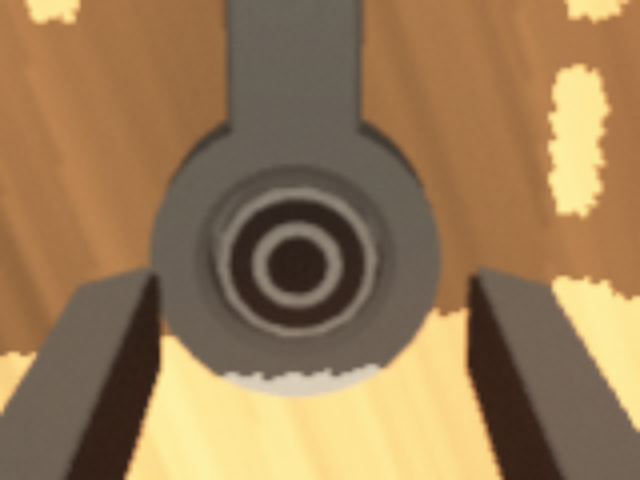

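The bearing has dropped in, centred at (297,262) in the crop with its top level with the tray. Next I'll close the fingers and press it home.

Emit:
move_arm(deltas=[0.004,0,0,-0.1,-0.2,0,1,0.004,0,0,-0.1,-0.2,0,1,0.004,0,0,-0.1,-0.2,0,1,0.004,0,0,-0.1,-0.2,0,1,0.004,0,0,-0.1,-0.2,0,1,0.004,0,0,-0.1,-0.2,0,1,0.004,0,0,-0.1,-0.2,1.5,1,0.004,0,0,-0.1,-0.2,3.1,1])

```text
time: 7.7
tool_pos: [0.5881, -0.0595, 0.0326]
ee_rot: [-3.139, -0.0, 1.234]
wrist_force: [-13.3, 2.9, 163.0]
width: 0.0003
finger_force: 98.1
```

Emit:
move_arm(deltas=[0,0,0,0,0,0.1,1,0,0,0,0,0,0.1,1])

```text
time: 7.9
tool_pos: [0.5882, -0.0595, 0.0333]
ee_rot: [-3.14, -0.0, 1.234]
wrist_force: [-2.6, 1.5, 10.0]
width: 0.0005
finger_force: 5.1
```

Emit:
move_arm(deltas=[0,0,0,0,0,0.15,1,0,0,0,0,0,0.15,1])

```text
time: 8.1
tool_pos: [0.5882, -0.0595, 0.0332]
ee_rot: [-3.14, -0.0, 1.234]
wrist_force: [-5.6, 1.2, 16.0]
width: 0.0005
finger_force: 7.8
```

The press holds at 16 N, but the touch-down itself showed a spike of 163 N. I'll carry on, more slowly: back off and open over the waist.

Emit:
move_arm(deltas=[0,0,0,0,0,-2,1,0,0,0,0,0,-6,-0.2,0,0,0,3,0,-7,-0.2,0,0,0,6,0,-7,-0.2,0,0,0,6,0,-7,-0.2,0,0,0,6,0,-7,-0.2,0,0,0,6,0,-7,-0.2,0,0,0,6,0,-7,-0.2])

```text
time: 8.9
tool_pos: [0.607, -0.0038, 0.099]
ee_rot: [-3.136, 0.001, 1.233]
wrist_force: [-0.3, -0.6, 0.2]
width: 0.0529
finger_force: 0.0
```

Run:
```python
from h import *
np.set_printoptions(precision=4,suppress=True)
delta([.607,0,.017],1.234)
s=shot('wrist');save(s,'w8.png');np.savez('w8.npz',**{k:s[k] for k in('image','depth','K','D','T','T_tool_cam')})
t=shot('top'); 
g=cv2.cvtColor(s['image'],cv2.COLOR_RGB2HSV)
s['T']=s['T_tool_cam']
m=(g[:,:,1]<75).astype(np.uint8)
for v in range(130,231,10):
    r=np.flatnonzero(m[v,270:370])+270
    if len(r): print(v,r[0],r[-1],toplane(s,[(r[0]-.5,v),(r[-1]+.5,v)],.070)[:,:2].ravel())
print(depthpts(s,[(318,200),(318,180)]))
```

```text
at [ 0.607  -0.0038  0.099 ] [-3.1364  0.0007  1.2326] t 8.9 w 0.0529 F [-0.28 -0.61  0.17]
-> [-0.0052  0.0007 -0.0014] [ 0.36 -0.08  8.2 ]
130 272 368 [ 0.072  -0.0374  0.0721  0.0452]
140 271 368 [ 0.0636 -0.0385  0.0637  0.0455]
150 273 366 [ 0.0552 -0.0371  0.0552  0.0441]
160 277 362 [ 0.0466 -0.0339  0.0466  0.041 ]
170 284 355 [ 0.0378 -0.0281  0.0379  0.0352]
180 296 342 [ 0.0289 -0.0177  0.029   0.0239]
190 306 333 [ 0.0199 -0.0089  0.0199  0.0161]
200 306 333 [ 0.0107 -0.009   0.0107  0.0162]
210 306 333 [ 0.0014 -0.0091  0.0014  0.0163]
220 306 333 [-0.0082 -0.0092 -0.0081  0.0165]
230 270 369 [-0.0179 -0.0427 -0.0179  0.05  ]
[[0.0116 0.0022 0.0664]
 [0.0294 0.0022 0.0676]]
```

View pics/w8.png

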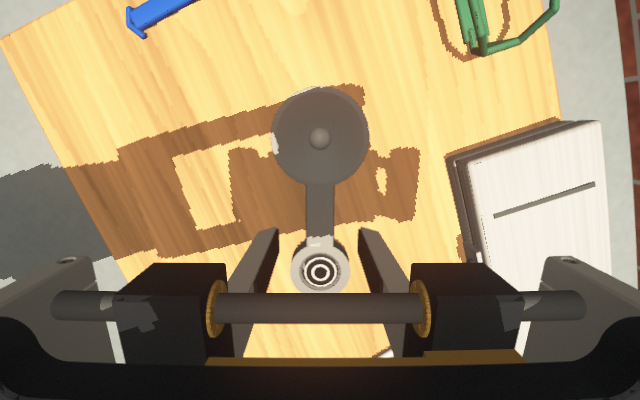

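The picture shows the bearing in its pocket at (320,271) and the ball in the middle of the dish at (320,138). The waist spans columns 306–333 and lies square to the tool. I'll go down to it.

Emit:
move_arm(deltas=[-0.005,0,0,0,0.15,2.5,-0.2,-0.005,0,0,0,0.15,5,-0.2,-0.005,0,0,0,0.15,6.5,-0.2,-0.005,0,0,0,0.15,7.3,-0.2,-0.005,0,0,0,0.15,7.7,-0.2,-0.005,0,0,0,0.15,7.7,-0.2])

```text
time: 9.6
tool_pos: [0.6089, -0.0034, 0.0229]
ee_rot: [3.14, 0.0, 1.234]
wrist_force: [0.5, 0.4, 0.1]
width: 0.0564
finger_force: 0.0
```

Run:
```python
from h import *
s=shot('wrist')
delta([.607,0,.017],1.234)
s['T']=s['T_tool_cam']
m=(cv2.cvtColor(s['image'],cv2.COLOR_RGB2HSV)[:,:,1]<75)
o,d=rays(s,[(318,190)]);print(depthpts(s,[(318,190),(318,200),(318,160)]))
```

```text
at [ 0.6094 -0.0033  0.0236] [ 3.1392e+00 -3.0000e-04  1.2337e+00] t 9.65 w 0.0562 F [ 0.27 -0.28  0.32]
-> [ 0.0024 -0.0003 -0.0003] [ 0.24 -0.33  0.66]
[[ 0.03546305  0.00211038 -0.00546945]
 [ 0.02985531  0.00211086 -0.00871212]
 [ 0.05363044  0.00209992 -0.00163488]]
```

Emit:
move_arm(deltas=[0.002,0,0,0,0,0.2,-0.2,0.002,0,0,0,0,0.4,-0.2,0.002,0,0,0,0,0.5,-0.2,0.002,0,0,0,0,0.6,-0.2,0.002,0,0,0,0,0.65,-0.2,0.002,0,0,0,0,0.65,-0.2])

```text
time: 10.25
tool_pos: [0.6086, -0.0032, 0.0162]
ee_rot: [-3.14, 0.0, 1.234]
wrist_force: [-0.3, 0.2, -0.5]
width: 0.0564
finger_force: 0.0
```

Emit:
move_arm(deltas=[0,0,0,0,0,0,0.2,0,0,0,0,0,0,0.3,0,0,0,0,0,0,0.34,0,0,0,0,0,0,0.37,0,0,0,0,0,0,0.4,0,0,0,0,0,0,0.43,0,0,0,0,0,0,0.46,0,0,0,0,0,0,0.5])

```text
time: 11.05
tool_pos: [0.6086, -0.0031, 0.0163]
ee_rot: [-3.14, 0.0, 1.234]
wrist_force: [-0.2, 0.5, 0.6]
width: 0.0257
finger_force: 30.0
```

Emit:
move_arm(deltas=[0,0,0,0,0,0,0.6,0,0,0,0,0,0,0.8,0,0,0,0,0,0,1,0,0,0,0,0,0,1,0,0,0,0,0,0,1])

```text
time: 11.55
tool_pos: [0.6085, -0.0032, 0.0163]
ee_rot: [-3.14, 0.0, 1.234]
wrist_force: [-2.4, -0.1, 0.9]
width: 0.0257
finger_force: 30.0
```

```bash
cat > chk.py <<'E'
from h import *
np.set_printoptions(precision=4,suppress=True)
s=shot('wrist');o=s['o'];print('t',o['time'],o['tool_pos'],o['ee_rot'],'w',o['width'],o['finger_force'],o['wrist_force'],o['wrist_torque'])
save(s,'w_last.png'); s['T']=s['T_tool_cam']
m=(cv2.cvtColor(s['image'],cv2.COLOR_RGB2HSV)[:,:,1]<75).astype(np.uint8)
for v in (150,165,180): 
    r=np.flatnonzero(m[v,200:440])+200; print(v,r[0],r[-1],end=' | ')
gr=cv2.medianBlur(cv2.cvtColor(s['image'],cv2.COLOR_RGB2GRAY),3)
for nm,(a,b,c,d),r0,r1 in(('dish',(40,240,240,400),55,75),('ball',(40,240,270,370),11,18),):
    h=cv2.HoughCircles(gr[a:b,c:d],cv2.HOUGH_GRADIENT,1,20,param1=60,param2=12,minRadius=r0,maxRadius=r1)
    print(nm,None if h is None else h[0][:2]+[c,a,0])
print(depthpts(s,[(285,190),(350,190),(318,185),(318,200)]))
E
python3 chk.py
```

```text
t 11.55 [ 0.6085 -0.0032  0.0163] [-3.1402  0.0001  1.2338] w 0.025657364355255407 29.999601244926453 [-2.393  -0.1261  0.8588] [0.0907 0.263  0.0005]
150 245 390 | 165 249 386 | 180 257 379 | dish [[317.5 140.5  74.4]]
ball [[317.5 145.5  16.3]]
[[ 0.0372 -0.0174 -0.014 ]
 [ 0.0371  0.0211 -0.0134]
 [ 0.0396  0.0021 -0.0105]
 [ 0.0312  0.0021 -0.0141]]
```

Emit:
move_arm(deltas=[0,0,0,0,0,-0.1,1,0,0,0,0,0,-0.3,1,0,0,0,0,0,-0.6,1,0,0,0,0,0,-1.0,1,0,0,0,0,0,-1.4,1,0,0,0,0,0,-1.7,1,0,0,0,0,0,-1.9,1,0,0,0,0,0,-2,1])

```text
time: 12.4
tool_pos: [0.6089, -0.0032, 0.0367]
ee_rot: [-3.141, -0.0, 1.234]
wrist_force: [0.2, -0.7, -1.8]
width: 0.0259
finger_force: 30.0
```

```bash
python3 chk.py
```

```text
t 12.4 [ 0.6089 -0.0032  0.0367] [-3.1412 -0.      1.2338] w 0.02591868572135061 29.99792128801346 [ 0.1533 -0.7496 -1.821 ] [-0.0421 -0.0704  0.0518]
150 245 390 | 165 249 386 | 180 257 379 | dish [[317.5 136.5  73.3]]
ball [[317.5 142.5  14.7]]
[[ 0.0374 -0.0173 -0.0148]
 [ 0.0372  0.0211 -0.0137]
 [ 0.0398  0.0021 -0.0117]
 [ 0.0314  0.0021 -0.0151]]
```

Emit:
move_arm(deltas=[0,0,0,0,0,-0.3,1,0,0,0,0,0,-0.8,1,0,0,0,0,0,-1.5,1,0,0,0,0,0,-2.3,1,0,0,0,0,0,-3.1,1,0,0,0,0,0,-3.9,1,0,0,0,0,0,-4.7,1,0,0,0,0,0,-5.5,1])

```text
time: 13.25
tool_pos: [0.6089, -0.0033, 0.0922]
ee_rot: [-3.141, 0.0, 1.234]
wrist_force: [-0.1, 0.6, -2.3]
width: 0.0256
finger_force: 30.0
```

Emit:
move_arm(deltas=[0,0,0,0,0,-0.8,1,0,0,0,0,0,-1.6,1,0,0,0,0,0,-2.4,1,0,0,0,0,0,-3.2,1,0,0,0,0,0,-4.0,1,0,0,0,0,0,-4.6,1,0,0,0,0,0,-4.9,1,0,0,0,0,0,-5,1])

```text
time: 14.05
tool_pos: [0.609, -0.0033, 0.1418]
ee_rot: [-3.141, -0.0, 1.234]
wrist_force: [-0.6, -0.3, -1.6]
width: 0.0257
finger_force: 30.0
```

```bash
python3 chk.py
```

```text
t 14.05 [ 0.609  -0.0033  0.1418] [-3.1412 -0.0001  1.2338] w 0.025650155123120747 29.99788373708725 [-0.6271 -0.2598 -1.6295] [ 0.0032 -0.0104 -0.0264]
150 245 390 | 165 249 434 | 180 257 437 | dish [[318.5 138.5  74.4]]
ball [[316.5 144.5  16.3]]
[[ 0.0373 -0.0173 -0.0145]
 [ 0.0373  0.021  -0.0142]
 [ 0.0396  0.0021 -0.0105]
 [ 0.0311  0.0021 -0.0139]]
```

Emit:
move_arm(deltas=[0,0,0.01,0,0,0,1,0,0,0.03,0,0,0,1,0,0,0.06,0,0,0,1,0,0,0.1,0,0,0,1,0,0,0.14,0,0,0,1,0,0,0.18,0,0,0,1,0,0,0.22,0,0,0,1,0,0,0.26,0,0,0,1])

```text
time: 14.9
tool_pos: [0.6086, -0.0032, 0.1409]
ee_rot: [-3.14, 0.001, 0.971]
wrist_force: [-0.2, 0.7, -0.7]
width: 0.0258
finger_force: 30.0
```

```bash
python3 chk.py
```

```text
t 14.9 [ 0.6086 -0.0032  0.1409] [-3.14    0.0007  0.9713] w 0.02584859720845406 29.997166693210602 [-0.1768  0.6742 -0.6602] [ 0.0091 -0.0096  0.0057]
150 246 439 | 165 249 439 | 180 257 379 | dish [[317.5 139.5  74.4]]
ball [[316.5 144.5  16.3]]
[[ 0.0379 -0.0174 -0.0145]
 [ 0.038   0.0208 -0.015 ]
 [ 0.0404  0.002  -0.012 ]
 [ 0.0315  0.0021 -0.0134]]
```

Emit:
move_arm(deltas=[0,0,0.04,0,0,0,1,0,0,0.08,0,0,0,1,0,0,0.12,0,0,0,1,0,0,0.16,0,0,0,1,0,0,0.2,0,0,0,1,0,0,0.24,0,0,0,1,0,0,0.28,0,0,0,1,0,0,0.32,0,0,0,1])

```text
time: 15.75
tool_pos: [0.6086, -0.0032, 0.141]
ee_rot: [-3.14, 0.001, 0.652]
wrist_force: [0.7, 0.4, -3.3]
width: 0.0258
finger_force: 30.0
```

Emit:
move_arm(deltas=[0,0,0.04,0,0,0,1,0,0,0.08,0,0,0,1,0,0,0.12,0,0,0,1,0,0,0.16,0,0,0,1,0,0,0.2,0,0,0,1,0,0,0.24,0,0,0,1,0,0,0.28,0,0,0,1,0,0,0.32,0,0,0,1])

```text
time: 16.55
tool_pos: [0.6087, -0.0032, 0.141]
ee_rot: [-3.141, 0.001, 0.332]
wrist_force: [0.4, 0.1, -1.2]
width: 0.0258
finger_force: 30.0
```

Emit:
move_arm(deltas=[0,0,0.04,0,0,0,1,0,0,0.08,0,0,0,1,0,0,0.12,0,0,0,1,0,0,0.16,0,0,0,1,0,0,0.2,0,0,0,1,0,0,0.24,0,0,0,1,0,0,0.27,0,0,0,1,0,0,0.29,0,0,0,1])

```text
time: 17.35
tool_pos: [0.6087, -0.0032, 0.1411]
ee_rot: [-3.141, 0.001, 0.043]
wrist_force: [-0.3, 0.5, -1.7]
width: 0.0259
finger_force: 30.0
```

Emit:
move_arm(deltas=[0,0,0.015,0,0,0,1,0,0,0.025,0,0,0,1,0,0,0.03,0,0,0,1,0,0,0.03,0,0,0,1,0,0,0.03,0,0,0,1,0,0,0.03,0,0,0,1,0,0,0.03,0,0,0,1,0,0,0.03,0,0,0,1])

```text
time: 18.15
tool_pos: [0.6088, -0.0032, 0.1413]
ee_rot: [-3.141, 0.001, 0.014]
wrist_force: [0.2, 0.2, -1.2]
width: 0.0259
finger_force: 30.0
```

```bash
python3 chk.py
python3 - <<'E'
from h import *
s=shot('top');save(s,'top_end.png')
g=cv2.cvtColor(s['image'],cv2.COLOR_RGB2HSV)
# bystanders by colour, vs. first picture
a=cv2.cvtColor(cv2.imread('pics/top0.png'),cv2.COLOR_BGR2HSV)
for n,lo,hi in(('lever',100,125),('cage',60,90)):
    for im in(a,g):
        m=((im[:,:,0]>lo)&(im[:,:,0]<hi)&(im[:,:,1]>130)); m[:, :190]=0;m[:,450:]=0;m[:90]=0
        v,u=np.nonzero(m);print(n,u.mean().round(1),v.mean().round(1),len(u))
w=cv2.imread('pics/w_last.png'); cv2.imwrite('pics/end.png',np.vstack([w[60:330],s['image'][60:360,:,::-1]]))
E
```

```text
t 18.15 [ 0.6088 -0.0032  0.1413] [-3.1413  0.0009  0.0139] w 0.02590352664725132 29.997832775115967 [ 0.1737  0.2482 -1.1845] [-0.0156 -0.0014 -0.0162]
150 245 390 | 165 249 387 | 180 257 380 | dish [[317.5 138.5  74.4]]
ball [[318.5 143.5  14.1]]
[[ 0.0392 -0.0187 -0.0139]
 [ 0.0391  0.0198 -0.0136]
 [ 0.0416  0.0008 -0.0106]
 [ 0.0332  0.0008 -0.0145]]
lever 217.1 242.2 496
lever 218.0 241.7 500
cage 224.4 122.2 5
cage 344.7 206.8 196
```

View pics/end.png

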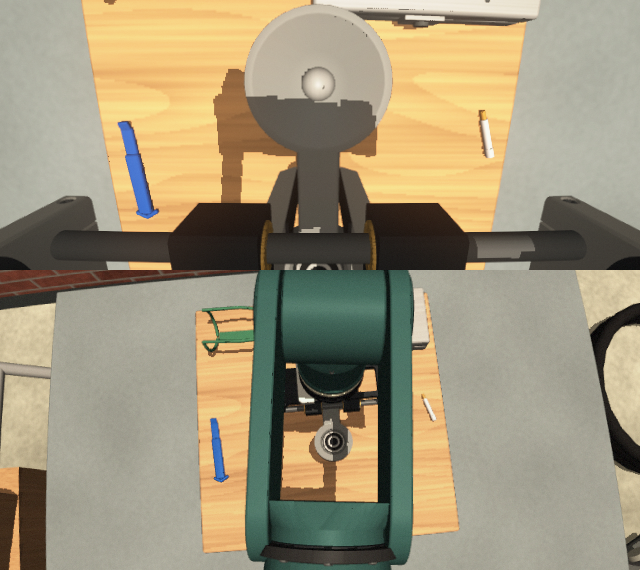

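The wrist view shows the ball mid-dish at (318,84) and the dish pointing to the far edge. The top view shows the bearing in its pocket at (333,441) and the visible bystanders in place. The tray is level, still and high enough, so I'm handing in.

```bash
python3 -c "
from bench import robot
print(robot.close_job())"
```

```text
the job is handed in; nothing more can be done
None
```

I handed the job in holding the tray level and still, about 12.5 cm above the board, dish end to the far edge, ball mid-dish and bearing pressed into its pocket; but touching down to press it gave a 163 N wrist-force reading, over the 120 N limit, so the run may be judged failed on that point.

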